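# Reset the polisher speed under its touch-latch cover

## Robot

A 7-joint arm with a two-finger parallel gripper is mounted at the origin on a cart in front of the work surface, level with it; the furniture and walls round the work are solid. World frame = base frame: x ahead of the robot, y to its left, z up, the work surface at z = 0. Lengths are in m, angles in rad, forces in N, time in s.
With the tool pointing down it reaches from about 0.4 to 0.925 m from the base axis. Payload 5.6 kg.
Tool frame: the origin (TCP) lies between the finger pads; the fingertips stand 11 mm ahead of it and the grasp point (between the pads) lies 8 mm behind it; y points along the fingers, x is the direction in which the jaws open and shut, and the axes are right-handed (so a half turn about y gives the same grasp; the last joint's range is limited). The gripper opens to 85 mm and grips with 20 to 120 N. Pads are 22 mm wide; open, the fingers measure 114 mm over their backs; the gripper's body (76 mm by 85 mm) begins 54 mm behind the grasp point. The pads swing forward as they close: fully open they stand 13 mm farther back than shut.
Start: joints at [1.174, 0.468, -0.012, 1.603, 0.006, 1.071, -0.056], TCP at [0.225, -0.61, 0.242] pointing down, gripper open.
Joint ranges: [-2.53, 2.53], [-0.31, 2.02], [-1.57, 1.55], [0.28, 2.44], [-1.29, 4.43], [0.15, 1.84], [-2.92, 2.92]. Speed limits (rad/s): [2.57, 2.57, 3.14, 3.14, 3.14, 3.14, 3.14].

## Interface

Orientations are given as a unit quaternion [w, x, y, z].
In Python, from rig import env gives the robot as it stands. The module is installed in compiled form; this text tells all that it offers. Calls block until the motion is done:
- env.goto(position, orientation): joint-space move of the TCP to a pose.
- env.servo_line(position, vel=0.15, rot=None): straight line of the TCP; rot=None keeps the orientation; vel is the mean speed in m/s.
- env.movej(angles): joint-space move.
- env.let_go() and env.clamp(f_grip=None): open the fingers fully, or close them until they stop; f_grip is the grip in N (None keeps the last).
- env.hold(seconds).
- env.solve_ik(position, orientation): joint angles nearest the present ones, or None.
- env.snapshot(name): name is "side" or "top" or "wrist"; returns a dict with "image" (480x640x3 uint8, blue, green, red), "camera_matrix" (3x3 intrinsics, pixels), "D" ([k1, k2, p1, p2, k3] as OpenCV has them; the pictures are not rectified), "R" (3x3) and "t" (3): a world point X has camera coordinates R X + t; the wrist camera has in their place "tool_from_camera" (4x4, takes a point from camera to tool coordinates, whose origin is the TCP and whose axes are the tool frame's). Camera axes: x right, y down, z forward; pixel columns grow to the right and rows downward; lengths in m; the calibration is good to about 2 mm. A picture is of the moment at which its call begins: read the wrist's pose just before it. There is no depth.
A pose or a line that the arm cannot do raises env.PlanningError and nothing moves.
- env.finish_job(): hands the job in, once; it reports no verdict.
Readings, each from a call of its own:
- env.get_time_s(): time.
- env.get_qpos(): joint angles.
- env.get_qvel(): joint speeds.
- env.get_joint_torque(): joint torques, N m.
- env.get_ee_pos(): TCP position.
- env.get_orientation(): TCP orientation.
- env.get_force(): force on the tool from outside, world axes, zero at the start.
- env.get_moment(): the same for the moment, N m.
- env.get_opening(): finger opening in m.
Only numpy, scipy, OpenCV 4.12 (cv2) and the standard library are available. Lean on these libraries where they do the work, as an engineer would, in place of code of your own. Each camera call takes 0.05 s, during which the arm holds its last target.

## Task

The speed wheel of the polisher's control box sits under a sprung splash cover with a touch latch. Press the ribbed lower end of the cover in until the latch clicks, then hold it back with your fingertip and let it rise slowly until it stands fully open - do not let it fly up. Then roll the black knurled wheel three clicks away from you, so that its white line comes level with the two white bars beside it. Leave the cover open, and do not shift the things lying round the box.

Things in the scene. Friction and masses are not known exactly. Their poses are not given: they have to be found in the camera images.
- control_box: Grey sheet-steel control box, fixed, 170 deep x 150 wide x 128 high. Origin: centre of its underside; x points to its back, y left, z up. Its front is 42 high, then a panel slopes up and back at 35 deg to the flat top. In the panel a recess 100 (along slope) x 84 wide, 24 deep, is closed flush by the aluminium cover.
- cover_hinge (a point): Middle of the cover's hinge axis, which runs along the box's y at the upper end of the recess: 13 mm behind and 111 mm above the box origin. Fixed to the box.
- cover_press (a point): Middle of the small ribbed patch on the cover's outer face, 85 mm below the hinge along the slope, 11 mm above the cover's lower edge; press here square to the cover. It moves with the cover (96 long, 81 wide, 4 thick; its outer face lies 4 mm outside the hinge axis).
- cover (a joint): Cover angle in rad: 0 shut and latched, grows as it swings up about the hinge, 1.83 at its stop (leaning 20 deg to the robot from upright). Pushed in at most 4.5 mm at the ribs (about 4 N) the latch lets go; hard stop at -0.08 (7 mm). A spring then drives it open (3.5 N at the ribs at first, 0.5 N near the stop) and keeps it open; let go before about 1.4 rad it flies up. It does not latch again.
- wheel_crown (a point): Highest point of the wheel's rim out of the recess floor, 45 mm below the hinge along the slope and 12 mm under the panel surface; the two white index bars lie on the recess floor left and right of it. Fixed to the box. With the cover open, an upright gripper above it would hit the cover: lean the tool back to the robot, 35 to 45 deg.
- wheel (a joint): Thumbwheel angle in rad: 0 when its white line is at the crown, level with the bars; grows as the rim's top rolls up the slope, away from the robot. 24 clicks a turn (0.262 rad, 7.3 mm of rim); a spring detent (about 1 N at the rim) centres it in each. Starts 3 clicks below 0 (-0.785). Stops at -1.05 and 1.05.
- wheel_mark (a point): White line on the rim of the wheel, which is black, knurled, 56 across, 15 wide, axis along the box's y, standing 12 mm out of a slot in the recess floor; the point turns with the wheel.
- marker: Loose felt marker lying in front of the box, 16 x 128 x 16; origin under its middle. Bystander.
- pad: Loose white foam polishing pad to the left rear of the box, 77 across, 27 high; origin under its middle. Bystander.
- tin: Loose flat wax tin to the left front of the box, 80 across, 34 high; origin under its middle. Bystander.
- paint_bottle: Loose small touch-up paint bottle standing left of the box, beyond the tin and the pad, 26 across, 74 high; origin under its middle. Bystander.

How it is judged:
On the way:
1. the cover stands fully open (within about 7 degrees of its stop) (value of joint cover above 1.7 rad), for 0.2 s.
At the end, for the whole second after the job is handed in: The cover stands open within 0.13 rad of its stop (joint above 1.70), and the wheel rests in the click where its white line is level with the white bars (joint within 0.09 rad of 0; the clicks are 0.262 rad apart) (value of joint cover above 1.7 rad and value of joint wheel between -0.09 and 0.09 rad); the robot touches nothing.
It fails at once if the cover flies up instead of being eased up (faster than 3.5 rad/s; eased by hand it rises at 0.5 to 2 rad/s, let go it reaches more than 6) (velocity of joint cover above 3.5 rad/s).
It fails at once if the marker, foam pad, wax tin or paint bottle is shifted by more than 30 mm (distance of any of marker, pad, tin, paint_bottle from where it was at the start of the episode above 0.03 m).
It also fails if it takes over 54 s, if anything falls off the work surface, if the arm or the gripper's body presses on something with over 40 N, if the wrist force passes 120 N, or if a joint passes its speed limit or range.

## Working session

There is one attempt and no reset: what is moved stays moved. The work goes in short steps, each a Python script; the robot and the scene stay as the last script left them, time stands still between calls to the robot, and variables do not carry over. Pictures are saved under pics/ and viewed, and the job is handed in when it is done.

```bash
ls; mkdir -p pics; python3 - <<'E'
from rig import env
import cv2,pickle
d={}
for n in ["side","top","wrist"]:
    s=env.snapshot(n); d[n]=s; cv2.imwrite(f"pics/a_{n}.png",s["image"])
    print(n,{k:v for k,v in s.items() if k!="image"})
pickle.dump(d,open("a.pkl","wb"))
print(env.get_time_s(),env.get_ee_pos(),env.get_orientation(),env.get_opening(),env.get_force())
E
```

```text
pics
side {'camera_matrix': array([[560.52079465,   0.        , 320.46601426],
       [  0.        , 560.52079465, 239.47394083],
       [  0.        ,   0.        ,   1.        ]]), 'D': array([-0.14935363,  0.        ,  0.        ,  0.        ,  0.        ]), 'R': array([[-0.886126  , -0.46320245, -0.01497338],
       [-0.29042001,  0.5801841 , -0.76094851],
       [ 0.36116053, -0.66994769, -0.64863947]]), 't': array([0.29854247, 0.35407658, 0.58190396])}
top {'camera_matrix': array([[588.27988334,   0.        , 325.02756477],
       [  0.        , 588.27988334, 235.10818771],
       [  0.        ,   0.        ,   1.        ]]), 'D': array([-0.17609018,  0.        ,  0.        ,  0.        ,  0.        ]), 'R': array([[ 0.00665612, -0.99997627, -0.00177481],
       [-0.98879586, -0.006317  , -0.14914037],
       [ 0.14912562,  0.00274762, -0.98881444]]), 't': array([-0.25460722,  0.46982963,  0.86342629])}
wrist {'camera_matrix': array([[423.56543432,   0.        , 320.24206766],
       [  0.        , 423.56543432, 244.33941597],
       [  0.        ,   0.        ,   1.        ]]), 'D': array([-0.00806876,  0.        ,  0.        ,  0.        ,  0.        ]), 'tool_from_camera': array([[ 9.99999844e-01, -1.05255843e-04, -5.48459895e-04,
        -7.42584889e-04],
       [ 4.93770240e-04, -2.92191196e-01,  9.56359797e-01,
        -1.31276856e-01],
       [-2.60917609e-04, -9.56359919e-01, -2.92191098e-01,
         7.50410914e-02],
       [ 0.00000000e+00,  0.00000000e+00,  0.00000000e+00,
         1.00000000e+00]])}
0.15 [ 0.22498298 -0.60938627  0.24156313] [ 0.58041017 -0.57992697  0.40464701 -0.40381869] 0.08555385728876451 [0.00384596 0.59389142 0.25991515]
```

View pics/a_top.png

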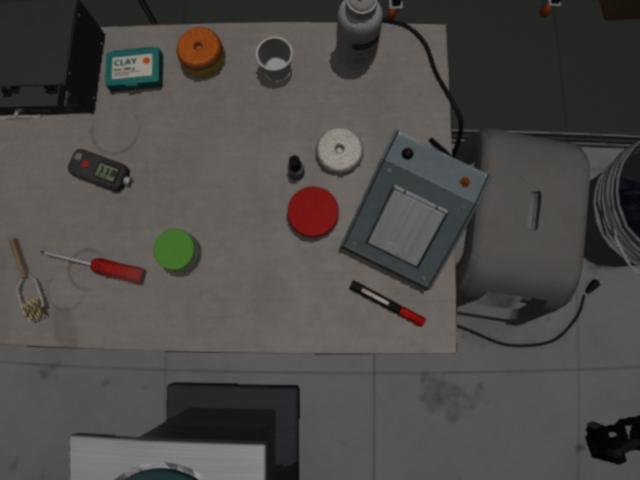

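View pics/a_side.png

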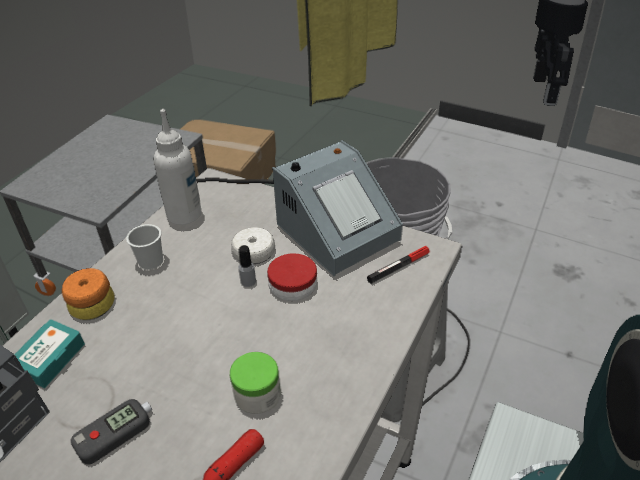

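```bash
python3 - <<'E'
from scipy.spatial.transform import Rotation as R
print(R.from_quat([0.58041017,-0.57992697,0.40464701,-0.40381869],scalar_first=True).as_matrix())
E
```

```text
[[ 3.46382521e-01 -5.70479838e-04  9.38093185e-01]
 [-9.38092384e-01  1.23034322e-03  3.46382974e-01]
 [-1.35178110e-03 -9.99999080e-01 -1.08993403e-04]]
```

```bash
python3 - <<'E'
import cv2,pickle,numpy as np
d=pickle.load(open("a.pkl","rb"))
t=d["top"]["image"][115:335,325:505]; s=d["side"]["image"][130:290,255:445]
cv2.imwrite("pics/z_top.png",cv2.resize(t,None,fx=2.7,fy=2.7,interpolation=cv2.INTER_CUBIC))
cv2.imwrite("pics/z_side.png",cv2.resize(s,None,fx=3.5,fy=3.5,interpolation=cv2.INTER_CUBIC))
E
```

```text
(no output)
```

View pics/z_top.png

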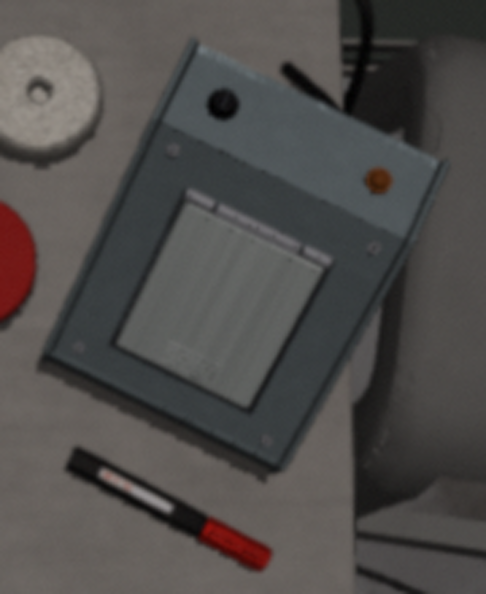

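View pics/z_side.png

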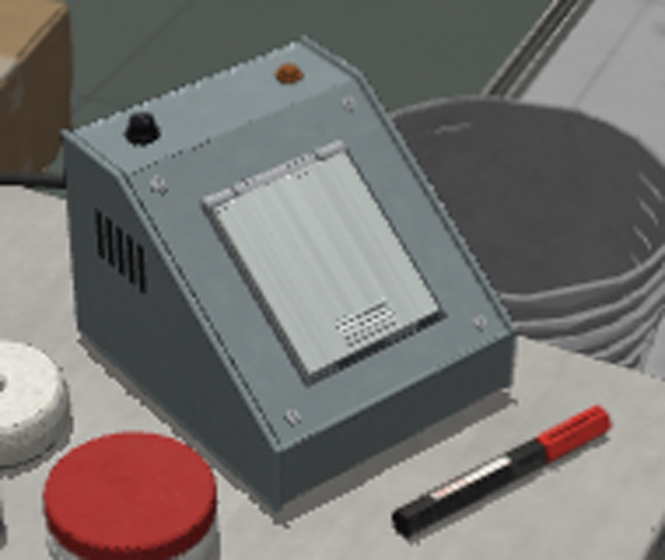

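```bash
cat > h.py <<'E'
import cv2,numpy as np
from scipy.spatial.transform import Rotation as Rot
def ray(s,px):
    p=cv2.undistortPoints(np.array([[px]],float),s["camera_matrix"],s["D"])[0,0]
    return -s["R"].T@s["t"], s["R"].T@np.array([p[0],p[1],1.])
def onz(s,px,z):
    c,v=ray(s,px); return c+v*(z-c[2])/v[2]
def proj(s,X):
    return cv2.projectPoints(np.array(X,float).reshape(-1,3),cv2.Rodrigues(s["R"])[0],s["t"],s["camera_matrix"],s["D"])[0][:,0]
E
python3 - <<'E'
import pickle,numpy as np
from h import *
d=pickle.load(open("a.pkl","rb"))
B={"bl":(.085,.075,.128),"br":(.085,-.075,.128),"fl":(.0378,.075,.128),"fr":(.0378,-.075,.128),"pl":(-.085,.075,.042),"pr":(-.085,-.075,.042),"b0":(-.085,.075,0),"b1":(.085,.075,0)}
O={"top":dict(bl=(397.2,129.8),br=(490.2,176.1),fl=(385,160.6),fr=(476.1,203.1),pl=(342.8,246.9),pr=(428,288.3)),
"side":dict(bl=(273,167.4),br=(342.1,140.9),fr=(357.9,150.9),fl=(290.4,180.3),pl=(334.4,258.6),pr=(402.4,225.1),b0=(335.9,277.7),b1=(277.9,225.7))}
def fit(L):
    A=np.array([l[0][:2] for l in L]);W=np.array([l[1][:2] for l in L])
    a=A-A.mean(0);w=W-W.mean(0)
    th=np.arctan2((a[:,0]*w[:,1]-a[:,1]*w[:,0]).sum(),(a*w).sum())
    M=np.array([[np.cos(th),-np.sin(th)],[np.sin(th),np.cos(th)]])
    t=W.mean(0)-M@A.mean(0)
    return th,t,W-(A@M.T+t)
al=[]
for n in O:
    L=[(np.array(B[k]),onz(d[n],p,B[k][2])) for k,p in O[n].items()]
    al+=L
    th,t,r=fit(L);print(n,th,t,(r*1000).round(1).tolist())
th,t,r=fit(al);print("all",th,t,(r*1000).round(1).tolist())
# cover corners
for p in [(368.3,242.4),(417.6,266.1)]:
    print(onz(d["top"],p,.062))
# bystanders
for n,px,z in [("top",(339.5,151),.027),("top",(313,212),.034),("top",(294,161),.074),("top",(355,286),.012),("top",(421,321),.012)]:
    print(onz(d[n],px,z).round(3))
E
```

```text
top -0.4544342944553835 [ 0.49913234 -0.3811828 ] [[0.6, -2.0], [0.5, 1.6], [-2.5, -4.7], [3.8, 2.8], [-3.1, -2.0], [0.6, 4.2]]
side -0.4564227868788961 [ 0.49785721 -0.37825657] [[1.7, -1.2], [0.6, 2.1], [2.7, 0.1], [-2.2, -1.4], [-0.2, -1.2], [-0.9, 4.1], [-2.9, -1.4], [1.3, -1.2]]
all -0.4547103516283773 [ 0.49841676 -0.3795257 ] [[1.3, -3.6], [1.3, -0.0], [-1.8, -6.3], [4.5, 1.2], [-2.4, -3.7], [1.4, 2.5], [1.2, -0.1], [-0.2, 3.3], [2.0, 1.4], [-2.7, -0.2], [-0.6, 0.2], [-1.5, 5.6], [-3.3, -0.1], [0.8, -0.1]]
[ 0.45690967 -0.3156965   0.062     ]
[ 0.42202517 -0.38854453  0.062     ]
[ 0.607 -0.273  0.027]
[ 0.507 -0.233  0.034]
[ 0.577 -0.205  0.074]
[ 0.396 -0.298  0.012]
[ 0.342 -0.401  0.012]
```

```bash
cat >> h.py <<'E'
YAW=-0.4547; O=np.array([.4985,-.3795,0])
RB=Rot.from_euler('z',YAW).as_matrix()
def w(b): return O+RB@np.array(b,float)
def quat(phi,flip=False):  # phi deg lean; tool y=(sin,0,-cos)
    f=np.radians(phi); s,c=np.sin(f),np.cos(f)
    M=np.array([[c,0,s],[s,0,-c],[0,1,0]]).T  # columns x,y,z in box frame
    M=np.stack([[c,0,s],[s,0,-c],[0,1,0]],axis=1)
    if flip: M=M@np.diag([-1,1,-1])
    return Rot.from_matrix(RB@M).as_quat(scalar_first=True)
def tcp_from_tip(b,phi):
    f=np.radians(phi); return w(np.array(b)-.011*np.array([np.sin(f),0,-np.cos(f)]))
PH=-10.
def cover_tip(th,r=.076,off=0.,h=.0135):
    a=np.radians(125)-th; n=np.array([np.cos(a),0,np.sin(a)]); u=np.array([np.cos(a+np.pi/2),0,np.sin(a+np.pi/2)])
    phi=max(35-np.degrees(th),PH); d=np.radians(phi-(35-np.degrees(th)))
    return np.array([.013,0,.111])+r*u+(.004+off+h*np.sin(d))*n, phi
E
python3 - <<'E'
from h import *
from rig import env
for fl in (0,1):
  for PHm in (-10,-25,0):
    import h; h.PH=PHm
    for th in [0,.5,1,1.3,1.5]:
        for off in (0,.06):
            b,phi=cover_tip(th,off=off); q=env.solve_ik(tcp_from_tip(b,phi),quat(phi,fl)); print(fl,PHm,th,off,None if q is None else np.round(q,2))
  a=np.radians(125)
  for phi in (35,40,45):
   for up in (0,.08):
    b=np.array([.013-.045*np.cos(np.radians(35)),0,.111-.045*np.sin(np.radians(35))])-.012*np.array([np.cos(a),0,np.sin(a)])+up*np.array([np.cos(a),0,np.sin(a)])
    q=env.solve_ik(tcp_from_tip(b,phi),quat(phi,fl)); print('wheel',fl,phi,up,None if q is None else np.round(q,2))
E
```

```text
0 -10 0 0 [ 1.7   1.09 -1.33  2.26  1.99  0.8  -1.29]
0 -10 0 0.06 [ 1.76  0.81 -1.32  2.32  1.85  0.59 -1.32]
0 -10 0.5 0 [ 0.83  0.46 -0.25  1.98  0.17  0.61  0.02]
0 -10 0.5 0.06 [ 0.86  0.36 -0.28  1.95  0.13  0.73  0.06]
0 -10 1 0 [ 0.78  0.54 -0.24  1.72  0.16  1.07  0.01]
0 -10 1 0.06 [ 0.77  0.52 -0.25  1.62  0.15  1.19  0.02]
0 -10 1.3 0 [ 0.77  0.54 -0.24  1.67  0.16  1.12  0.02]
0 -10 1.3 0.06 [ 0.75  0.55 -0.24  1.53  0.15  1.25  0.02]
0 -10 1.5 0 [ 0.76  0.55 -0.24  1.63  0.16  1.16  0.02]
0 -10 1.5 0.06 [ 0.74  0.59 -0.24  1.47  0.15  1.28  0.02]
0 -25 0 0 [ 1.7   1.09 -1.33  2.26  1.99  0.8  -1.29]
0 -25 0 0.06 [ 1.76  0.81 -1.32  2.32  1.85  0.59 -1.32]
0 -25 0.5 0 [ 0.83  0.46 -0.25  1.98  0.17  0.61  0.02]
0 -25 0.5 0.06 [ 0.86  0.36 -0.28  1.95  0.13  0.73  0.06]
0 -25 1 0 [ 0.74  0.66 -0.23  1.57  0.17  1.32  0.  ]
0 -25 1 0.06 [ 0.73  0.64 -0.23  1.47  0.16  1.44  0.01]
0 -25 1.3 0 [ 0.72  0.69 -0.22  1.48  0.17  1.43  0.  ]
0 -25 1.3 0.06 [ 0.71  0.71 -0.22  1.34  0.16  1.55  0.01]
0 -25 1.5 0 [ 0.72  0.7  -0.22  1.43  0.17  1.46  0.  ]
0 -25 1.5 0.06 [ 0.7   0.
[... 2263 characters left out ...]
9 -0.2   0.73 -2.79]
1 0 1 0 [ 0.32  0.45  0.37  1.88 -0.21  0.84 -2.8 ]
1 0 1 0.06 [ 0.33  0.41  0.35  1.79 -0.17  0.97 -2.84]
1 0 1.3 0 [ 0.32  0.45  0.37  1.83 -0.2   0.9  -2.82]
1 0 1.3 0.06 [ 0.33  0.45  0.36  1.7  -0.18  1.02 -2.84]
1 0 1.5 0 [ 0.32  0.46  0.37  1.79 -0.2   0.93 -2.82]
1 0 1.5 0.06 [ 0.32  0.49  0.37  1.64 -0.2   1.05 -2.84]
wheel 1 35 0 [ 1.66  1.11 -1.33  2.19  1.94  0.81  1.9 ]
wheel 1 35 0.08 [ 1.42  0.44 -0.84  2.27  1.84  0.17  1.62]
wheel 1 40 0 [ 1.68  1.15 -1.33  2.23  2.13  0.82  1.79]
wheel 1 40 0.08 [ 1.76  0.79 -1.31  2.31  1.99  0.55  1.7 ]
wheel 1 45 0 [ 1.71  1.22 -1.34  2.28  2.31  0.86  1.71]
wheel 1 45 0.08 [ 1.79  0.85 -1.31  2.36  2.23  0.6   1.52]
```

```bash
python3 - <<'E'
from h import *
from rig import env
for phi in (5,10,15,20,25,30):
    for off in (-.006,.03,.08):
        b,_=cover_tip(0,off=off); q=env.solve_ik(tcp_from_tip(b,phi),quat(phi)); print(phi,off,None if q is None else np.round(q,2))
for phi in (15,20,25,30):
    b=np.array([.013-.045*np.cos(np.radians(35)),0,.111-.045*np.sin(np.radians(35))])
    q=env.solve_ik(tcp_from_tip(b,phi),quat(phi)); print('wheel',phi,None if q is None else np.round(q,2))
E
```

```text
5 -0.006 [ 0.79  0.55 -0.22  1.94  0.19  0.58 -0.  ]
5 0.03 [ 0.82  0.48 -0.25  1.98  0.17  0.62  0.01]
5 0.08 [ 0.87  0.38 -0.28  2.02  0.14  0.68  0.05]
10 -0.006 [ 0.81  0.52 -0.22  2.01  0.19  0.45  0.  ]
10 0.03 [ 0.84  0.45 -0.26  2.04  0.17  0.5   0.02]
10 0.08 [ 0.89  0.35 -0.29  2.08  0.13  0.56  0.07]
15 -0.006 [ 0.82  0.5  -0.23  2.07  0.2   0.33  0.  ]
15 0.03 [ 0.87  0.43 -0.27  2.1   0.18  0.37  0.02]
15 0.08 [ 0.93  0.32 -0.32  2.14  0.12  0.44  0.08]
20 -0.006 [ 0.84  0.49 -0.23  2.13  0.21  0.19 -0.  ]
20 0.03 [ 0.89  0.41 -0.28  2.16  0.19  0.24  0.02]
20 0.08 [ 0.96  0.3  -0.33  2.2   0.09  0.32  0.12]
25 -0.006 [ 1.23  0.59 -0.69  2.17  1.36  0.26 -1.05]
25 0.03 [ 1.26  0.49 -0.7   2.2   1.1   0.23 -0.81]
25 0.08 [ 0.99  0.29 -0.35  2.26  0.02  0.19  0.2 ]
30 -0.006 [ 1.55  0.84 -1.1   2.21  1.8   0.55 -1.3 ]
30 0.03 [ 1.58  0.71 -1.1   2.24  1.69  0.46 -1.25]
30 0.08 [ 1.5   0.42 -0.91  2.29  1.28  0.21 -0.96]
wheel 15 [ 0.82  0.5  -0.24  2.01  0.18  0.39  0.01]
wheel 20 [ 0.84  0.48 -0.24  2.07  0.19  0.26  0.01]
wheel 25 [ 1.04  0.51 -0.47  2.12  0.82  0.18 -0.57]
wheel 30 [ 1.2   0.56 -0.65  2.17  1.64  0.2  -1.33]
```

```bash
cat >> h.py <<'E'
P0=17.
def cov(th,r,off=0.,h=.0145,pmin=-10.):
    a=np.radians(125)-th; n=np.array([np.cos(a),0,np.sin(a)]); u=np.array([np.cos(a+np.pi/2),0,np.sin(a+np.pi/2)])
    flat=35-np.degrees(th); phi=float(np.clip(flat,pmin,P0)); d=np.radians(phi-flat)
    b=np.array([.013,0,.111])+r*u+(.004+off+h*abs(np.sin(d)))*n
    return tcp_from_tip(b,phi),quat(phi)
E
python3 - <<'E'
from h import *
from rig import env
env.clamp(20); print(env.get_opening(),env.get_time_s())
p,q=cov(0,.094,.09); env.goto(p,q); print(env.get_time_s(),env.get_ee_pos()-p)
p,q=cov(0,.094,.02); env.servo_line(p,vel=.1)
print(env.get_time_s(),env.get_ee_pos()-p,env.get_force(),env.get_qpos().round(2))
for n in ("side","wrist"):
    cv2.imwrite(f"pics/b_{n}.png",env.snapshot(n)["image"])
E
```

```text
-9.287357941295501e-05 0.9167
2.2 [ 0.00031155 -0.00154538  0.00057973]
3.05 [-8.27936140e-05 -4.66035037e-05  1.69818364e-04] [ 0.22167617 -0.08199973 -0.40859413] [ 0.86  0.43 -0.24  2.16  0.16  0.27  0.05]
```

View pics/b_side.png

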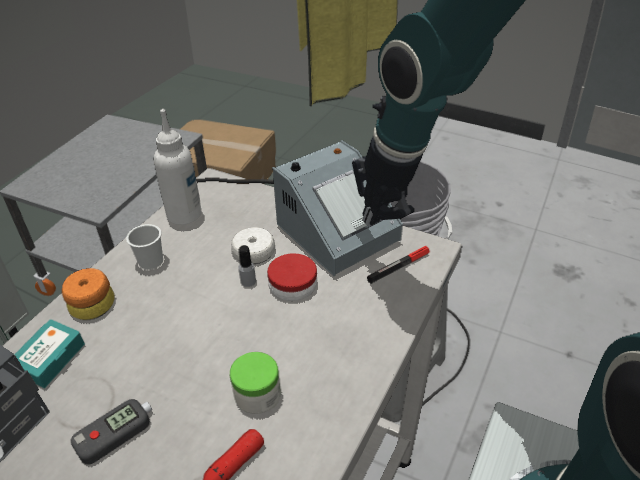

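View pics/b_wrist.png

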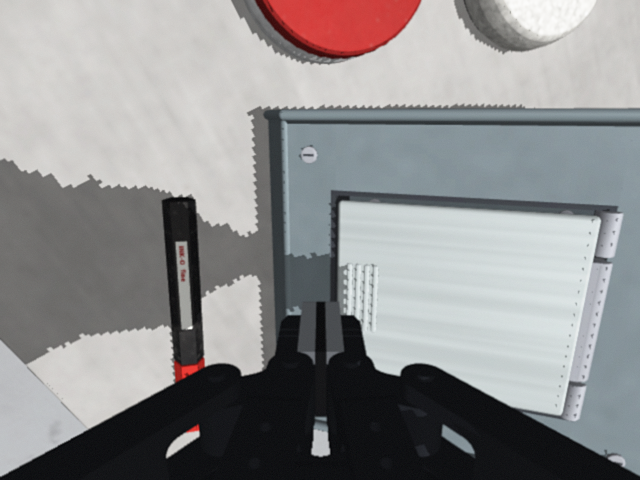

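```bash
cat >> h.py <<'E'
def wristcam(env):
    p=np.array(env.get_ee_pos());R=Rot.from_quat(env.get_orientation(),scalar_first=True).as_matrix()
    s=dict(env.snapshot("wrist")); T=s["tool_from_camera"]
    Rwc=R@T[:3,:3]; c=p+R@T[:3,3]; s["R"]=Rwc.T; s["t"]=-Rwc.T@c
    return s
def onslope(s,px,off):  # box coords of the ray hit with the plane `off` above panel
    c,v=ray(s,px); c=RB.T@(c-O); v=RB.T@v
    a=np.radians(125); n=np.array([np.cos(a),0,np.sin(a)]); h=np.array([.013,0,.111])
    X=c+v*((off-(c-h)@n)/(v@n)); u=np.array([-np.cos(np.radians(35)),0,-np.sin(np.radians(35))])
    return (X-h)@u, X[1]
E
python3 - <<'E'
from h import *
from rig import env
s=wristcam(env)
for px in [(338,201),(600,215),(345,265),(378,265),(344,310),(377,332)]: print(px,np.array(onslope(s,px,.004)).round(4))
for px in [(303,302),(340,302),(285,318),(358,318)]:
    p=cv2.undistortPoints(np.array([[px]],float),s["camera_matrix"],s["D"])[0,0]; T=s["tool_from_camera"]
    c=T[:3,3];v=T[:3,:3]@np.array([*p,1]); print(px,[(c+v*((z-c[2])/v[2])).round(4) for z in (0,.011)])
E
```

```text
(338, 201) [0.0947 0.0425]
(600, 215) [0.0035 0.0433]
(345, 265) [0.0914 0.0158]
(378, 265) [0.0776 0.0173]
(344, 310) [ 0.0915 -0.0047]
(377, 332) [ 0.0769 -0.0128]
(303, 302) [array([-0.0077,  0.0324,  0.    ]), array([-0.0066,  0.0085,  0.011 ])]
(340, 302) [array([0.0079, 0.0324, 0.    ]), array([0.0067, 0.0085, 0.011 ])]
(285, 318) [array([-0.0141,  0.0177,  0.    ]), array([-0.0121, -0.0041,  0.011 ])]
(358, 318) [array([0.0143, 0.0176, 0.    ]), array([ 0.0121, -0.0041,  0.011 ])]
```

```bash
sed -i 's/^RB=/O=O+.0015*np.array([-np.sin(YAW),np.cos(YAW),0])\nRB=/' h.py; python3 - <<'E'
from h import *
from rig import env
a=np.radians(125); n=RB@np.array([np.cos(a),0,np.sin(a)])
f0=[]
def F(): return float((np.array(env.get_force())-f0)@n)
go=lambda off,v: env.servo_line(cov(0,.088,off,h=.0067)[0],vel=v)
go(.008,.04); env.hold(.1); f0=np.mean([env.get_force() for _ in range(5)],axis=0)
print(env.get_time_s(),f0)
off=.008; c=None
while off>-.012:
    off-=.0008; go(off,.03); f=F(); print(round(off*1e3,1),round(f,2),end=' | ')
    if c is None and f>1.0: c=off; print('contact',c)
    if c is not None and (off<c-.0050 or f>9): break
print(env.get_time_s(),off,c)
import json; json.dump(dict(c=c,off=off,f0=list(f0)),open("st.json","w"))
E
```

```text
3.8417 [-0.14585339 -0.01761697  0.70586894]
7.2 -0.51 | 6.4 -0.47 | 5.6 -1.25 | 4.8 -0.62 | 4.0 -1.38 | 3.2 -0.79 | 2.4 -1.66 | 1.6 -1.14 | 0.8 -0.93 | -0.0 -0.36 | -0.8 1.13 | contact -0.0008000000000000016
-1.6 3.62 | -2.4 4.23 | -3.2 4.39 | -4.0 2.26 | -4.8 2.5 | -5.6 2.33 | -6.4 2.99 | 8.3417 -0.006400000000000003 -0.0008000000000000016
```

```bash
python3 - <<'E'
from h import *
from rig import env
import json
f0=np.array(json.load(open("st.json"))["f0"])
lg=[]
for th in np.arange(-.04,0.62,.06):
    r=np.interp(th,[0,.35],[.088,.078])
    p,q=cov(th,r,-.0005,h=.0067)
    a=np.radians(125)-th; n=RB@np.array([np.cos(a),0,np.sin(a)])
    env.servo_line(p,vel=.05,rot=q)
    lg.append((round(th,2),round(float((np.array(env.get_force())-f0)@n),2)))
print(lg,env.get_time_s())
for k in ("side","top"): cv2.imwrite(f"pics/c_{k}.png",env.snapshot(k)["image"][100:340,200:520])
E
```

```text
[(np.float64(-0.04), 3.23), (np.float64(0.02), 1.86), (np.float64(0.08), 2.94), (np.float64(0.14), 1.97), (np.float64(0.2), 2.21), (np.float64(0.26), 2.21), (np.float64(0.32), 1.65), (np.float64(0.38), 2.1), (np.float64(0.44), 2.93), (np.float64(0.5), 1.28), (np.float64(0.56), 1.89), (np.float64(0.62), 1.27)] 11.35
```

View pics/c_side.png

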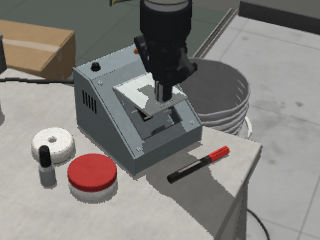

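```bash
python3 - <<'E'
from h import *
from rig import env
import json
f0=np.array(json.load(open("st.json"))["f0"])
lg=[]
for th in np.arange(.68,1.59,.06):
    p,q=cov(th,.078,-.0005,h=.0067)
    a=np.radians(125)-th; n=RB@np.array([np.cos(a),0,np.sin(a)])
    env.servo_line(p,vel=.05,rot=q)
    lg.append((round(float(th),2),round(float((np.array(env.get_force())-f0)@n),2)))
print(lg,env.get_time_s())
for k in ("side","top"): cv2.imwrite(f"pics/d_{k}.png",env.snapshot(k)["image"][100:340,200:520])
E
```

```text
[(0.68, 1.49), (0.74, 0.53), (0.8, 0.87), (0.86, -0.15), (0.92, 0.42), (0.98, 0.76), (1.04, 0.07), (1.1, 1.0), (1.16, 0.42), (1.22, 0.92), (1.28, -0.26), (1.34, 0.36), (1.4, 1.27), (1.46, 0.77), (1.52, 0.73), (1.58, 0.14)] 15.45
```

View pics/d_side.png

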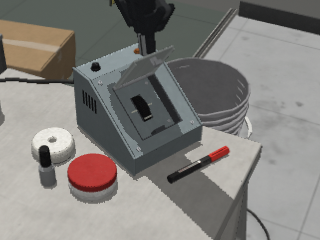

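```bash
python3 - <<'E'
from h import *
from rig import env
p=np.array(env.get_ee_pos()); d=RB@np.array([.92,0,.39])
env.servo_line(p+.035*d,vel=.05)
p=np.array(env.get_ee_pos()); env.servo_line(p+[0,0,.11],vel=.15)
print(env.get_time_s(),env.get_ee_pos(),env.get_qpos().round(2))
for k in ("side","top"): cv2.imwrite(f"pics/e_{k}.png",env.snapshot(k)["image"][100:340,200:520])
# wheel poses
a=np.radians(125);n=np.array([np.cos(a),0,np.sin(a)]);u=np.array([-np.cos(np.radians(35)),0,-np.sin(np.radians(35))])
for fl in (0,1):
 for phi in (30,35,40):
  for off in (.1,-.012):
    b=np.array([.013,0,.111])+.045*u+off*n
    q=env.solve_ik(tcp_from_tip(b,phi),quat(phi,fl)); print(fl,phi,off,None if q is None else np.round(q,2))
E
```

```text
17.2833 [ 0.50715921 -0.38208263  0.31315391] [ 0.73  0.5  -0.22  1.42  0.12  1.42  0.05]
0 30 0.1 [ 1.63  0.45 -1.1   2.23  1.1   0.32 -0.77]
0 30 -0.012 [ 1.37  0.69 -0.88  2.15  1.69  0.37 -1.29]
0 35 0.1 [ 1.66  0.45 -1.1   2.29  1.52  0.24 -1.17]
0 35 -0.012 [ 1.65  1.11 -1.33  2.19  1.94  0.81 -1.25]
0 40 0.1 [ 1.8   0.62 -1.29  2.34  1.92  0.4  -1.47]
0 40 -0.012 [ 1.68  1.15 -1.33  2.23  2.13  0.83 -1.36]
1 30 0.1 [ 1.53  0.38 -0.96  2.24  0.92  0.25  2.52]
1 30 -0.012 [ 1.18  0.59 -0.64  2.16  1.71  0.21  1.74]
1 35 0.1 [ 1.66  0.45 -1.1   2.29  1.52  0.24  1.97]
1 35 -0.012 [ 1.42  0.73 -0.92  2.2   2.05  0.4   1.53]
1 40 0.1 [ 1.73  0.51 -1.17  2.34  2.03  0.29  1.51]
1 40 -0.012 [ 1.3   0.66 -0.74  2.25  2.6   0.37  0.95]
```

View pics/e_side.png

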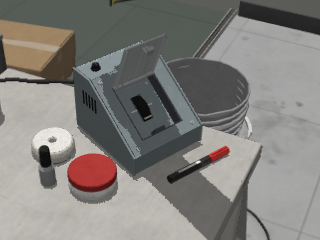

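View pics/e_top.png

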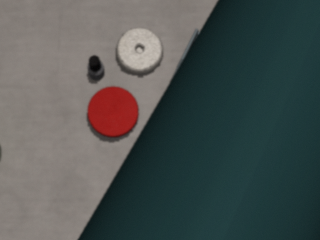

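```bash
cat >> h.py <<'E'
_a=np.radians(125);NB=np.array([np.cos(_a),0,np.sin(_a)]);UB=np.array([-np.cos(np.radians(35)),0,-np.sin(np.radians(35))]);HB=np.array([.013,0,.111])
def whl(r,off,phi=35.): return tcp_from_tip(HB+r*UB+off*NB,phi)
E
python3 - <<'E'
from h import *
from rig import env
p=np.array(env.get_ee_pos()); t=p-RB@np.array([.16,0,0]); env.servo_line(t,vel=.2)
print(env.get_time_s())
env.goto(whl(.05,.13),quat(35)); print(env.get_time_s(),env.get_qpos().round(2))
env.servo_line(whl(.05,.03),vel=.12)
print(env.get_time_s(),env.get_ee_pos()-whl(.05,.03),env.get_qpos().round(2),env.get_force())
cv2.imwrite("pics/f_side.png",env.snapshot("side")["image"])
s=wristcam(env); cv2.imwrite("pics/f_wrist.png",s["image"])
E
```

```text
18.3333
19.4917 [ 1.85  0.45 -1.3   2.31  1.34  0.29 -0.98]
20.475 [1.95357687e-04 1.97277352e-05 4.77844215e-04] [ 1.56  0.7  -1.07  2.24  1.9   0.43 -1.46] [ 0.14901103  0.83893371 -1.3825473 ]
```

View pics/f_side.png

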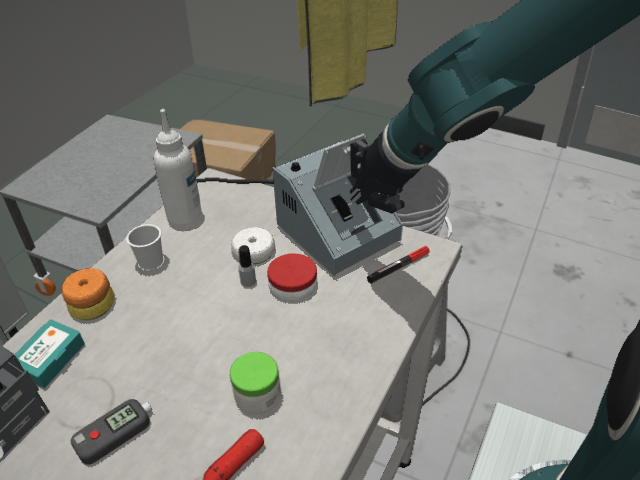

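View pics/f_wrist.png

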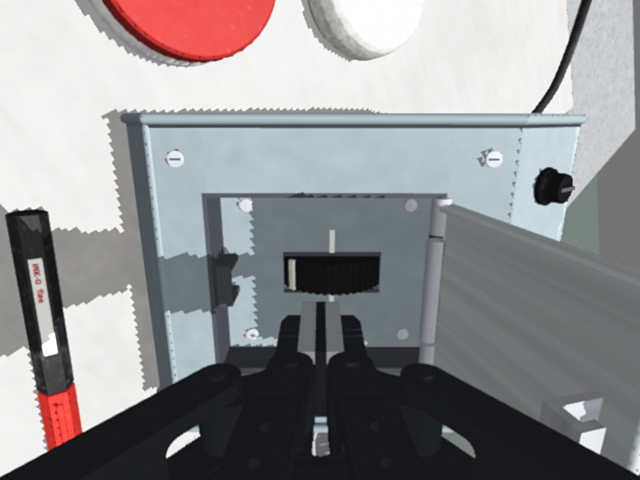

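```bash
python3 - <<'E'
from h import *
from rig import env
s=wristcam(env)
for px in [(332,241),(332,298)]: print(onslope(s,px,-.024))
print(onslope(s,(332,255),-.012),onslope(s,(332,292),-.012))
f0=np.mean([env.get_force() for _ in range(5)],axis=0)
n=RB@NB
F=lambda: float((np.array(env.get_force())-f0)@n)
env.servo_line(whl(.050,-.006),vel=.06); print(F())
off=-.006
while off>-.018:
    off-=.0007; env.servo_line(whl(.050,off),vel=.03); f=F(); print(round(off*1e3,1),round(f,2),end=' | ')
    if f>4.5: break
print(env.get_time_s())
if off>-.018:
    for r in np.arange(.048,.0405,-.002):
        env.servo_line(whl(r,off),vel=.03); print(round(r,4),(RB.T@(np.array(env.get_force())-f0)).round(1),round(F(),1))
cv2.imwrite("pics/g0.png",env.snapshot("wrist")["image"][180:380,200:480])
np.save("woff.npy",[off]); print(env.get_time_s())
E
```

```text
(np.float64(0.04432644716809073), np.float64(0.016598635839796545))
(np.float64(0.04408053193953295), np.float64(-0.013507396743160288))
(np.float64(0.044628384101632786), np.float64(0.013452469098883868)) (np.float64(0.044477559020700275), np.float64(-0.005003639011670294))
-1.1245052860775455
-6.7 -1.55 | -7.4 -12.74 | -8.1 -15.1 | -8.8 -14.68 | -9.5 -13.32 | -10.2 -17.78 | -10.9 -14.81 | -11.6 -10.41 | -12.3 -4.77 | -13.0 -0.23 | -13.7 2.37 | -14.4 13.42 | 24.375
0.048 [-8.3 -0.7 10.6] 13.4
0.046 [-10.4  -1.   11.1] 15.0
0.044 [-14.   -0.5   9.8] 16.1
0.042 [-17.1  -2.    8.8] 17.1
25.425
```

View pics/g0.png

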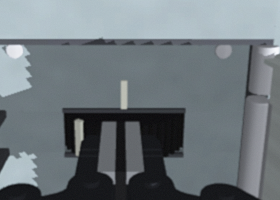

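```bash
python3 - <<'E'
from h import *
from rig import env
print(env.get_time_s(),env.get_qpos().round(3),env.get_force(),env.get_moment(),env.get_joint_torque().round(2))
print(RB.T@env.get_force(), (env.get_ee_pos()-whl(.042,-.0144)), env.get_orientation(),quat(35))
cv2.imwrite("pics/h_side.png",cv2.resize(env.snapshot("side")["image"][120:320,250:480],None,fx=3,fy=3,interpolation=cv2.INTER_CUBIC))
cv2.imwrite("pics/h_wrist.png",env.snapshot("wrist")["image"])
E
```

```text
25.425 [ 1.491  0.81  -1.033  2.189  1.985  0.492 -1.487] [-15.01641973   6.06254006   9.20962497] [ 0.70152789  1.8558028  -0.12625279] [ -2.6  -40.37 -16.37 -17.25   1.92  -0.74   0.  ]
[-16.1532678   -1.14856116   9.20962497] [-0.00261861  0.00144924 -0.00135726] [-0.60966962  0.70520298  0.05341204  0.35796489] [-0.60909968  0.7049523   0.05515666  0.35916233]
```

View pics/h_side.png

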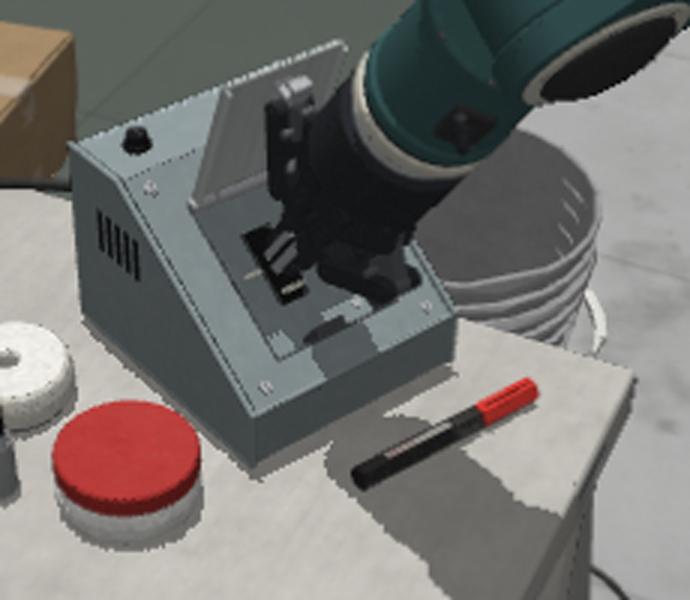

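View pics/h_wrist.png

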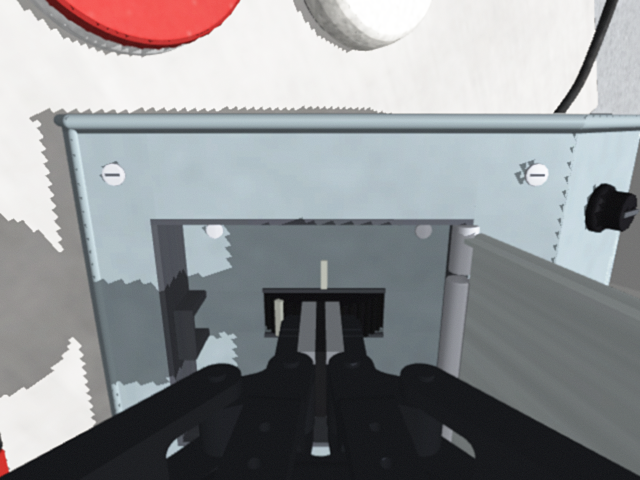

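```bash
cat >> h.py <<'E'
def quat2(phi):  # jaws along box y, tool z (camera) toward the robot
    f=np.radians(phi); s,c=np.sin(f),np.cos(f)
    y=np.array([s,0,-c]); z=np.array([-c,0,-s]); x=np.cross(y,z)
    return Rot.from_matrix(RB@np.stack([x,y,z],axis=1)).as_quat(scalar_first=True)
E
python3 - <<'E'
from h import *
from rig import env
env.servo_line(whl(.052,-.010),vel=.05); print(RB.T@env.get_force())
env.servo_line(whl(.058,.03),vel=.1); print(RB.T@env.get_force(),env.get_time_s())
for phi in (35,40,45):
  for off in (.03,-.012):
    for Q in (quat,quat2):
      q=env.solve_ik(whl(.045,off,phi),Q(phi)); print(phi,off,Q.__name__,None if q is None else np.round(q,2))
E
```

```text
[-2.31815716 -0.17764633 -2.43219276]
[-0.68929985  0.06726051  0.05917768] 26.45
35 0.03 quat [ 1.55  0.69 -1.07  2.24  1.88  0.42 -1.44]
35 0.03 quat2 [ 1.28  0.5  -0.7   2.25  2.18  0.19 -0.29]
35 -0.012 quat [ 1.5   0.81 -1.04  2.19  1.99  0.49 -1.49]
35 -0.012 quat2 [ 1.23  0.61 -0.68  2.21  2.29  0.26 -0.37]
40 0.03 quat [ 1.62  0.78 -1.14  2.28  2.15  0.51 -1.63]
40 0.03 quat2 [ 1.41  0.58 -0.84  2.29  2.48  0.33 -0.51]
40 -0.012 quat [ 1.55  0.88 -1.09  2.24  2.24  0.57 -1.65]
40 -0.012 quat2 [ 1.33  0.68 -0.79  2.25  2.54  0.39 -0.54]
45 0.03 quat [ 1.66  0.85 -1.16  2.33  2.39  0.59 -1.78]
45 0.03 quat2 [ 1.46  0.64 -0.89  2.34  2.7   0.45 -0.67]
45 -0.012 quat [ 1.58  0.94 -1.1   2.28  2.46  0.64 -1.8 ]
45 -0.012 quat2 [ 1.37  0.73 -0.81  2.29  2.75  0.5  -0.7 ]
```

```bash
python3 - <<'E'
from h import *
from rig import env
env.servo_line(whl(.065,.09),vel=.15)
env.goto(whl(.065,.09,40),quat2(40)); 
env.servo_line(whl(.050,.0,40),vel=.1)
print(env.get_time_s(),env.get_qpos().round(2),RB.T@env.get_force())
cv2.imwrite("pics/i_side.png",cv2.resize(env.snapshot("side")["image"][120:320,250:480],None,fx=3,fy=3,interpolation=cv2.INTER_CUBIC))
cv2.imwrite("pics/i_wrist.png",env.snapshot("wrist")["image"])
E
```

```text
28.925 [ 1.42  0.7  -0.88  2.27  2.44  0.42 -0.41] [-0.35767199 -0.53712937  0.19364577]
```

View pics/i_side.png

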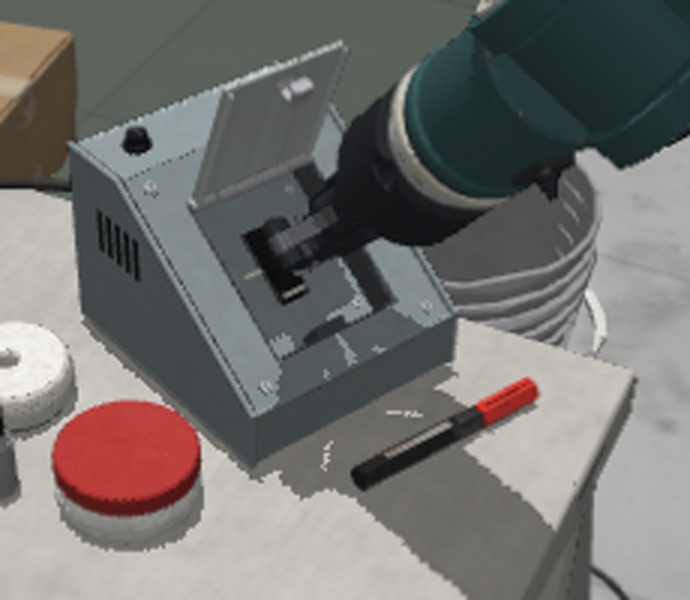

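View pics/i_wrist.png

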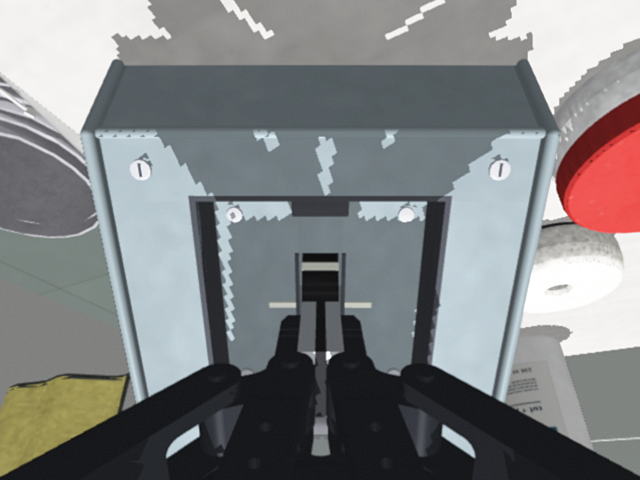

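```bash
cat > stroke.py <<'E'
from h import *
from rig import env
import sys
def stroke(r0,r1,start,fmax=4.0,phi=40.,lift=.006):
    f0=np.mean([env.get_force() for _ in range(5)],axis=0); n=RB@NB
    F=lambda: float((np.array(env.get_force())-f0)@n)
    off=start; env.servo_line(whl(r0,off,phi),vel=.08); lg=[]
    while off>start-.008:
        off-=.0006; env.servo_line(whl(r0,off,phi),vel=.03); f=F(); lg.append((round(off*1e3,1),round(f,2)))
        if f>fmax: break
    print(lg)
    if f<=fmax: print("no contact"); return off
    for k in np.linspace(0,1,5)[1:]:
        env.servo_line(whl(r0+(r1-r0)*k,off,phi),vel=.03); g=RB.T@(np.array(env.get_force())-f0); print((g@NB).round(1),(g@UB).round(1),end=' | ')
    env.servo_line(whl(r1-.001,off+lift,phi),vel=.05)
    print(env.get_time_s()); return off
def look(name,r=.050,back=True):
    cv2.imwrite(f"pics/{name}_s.png",cv2.resize(env.snapshot("side")["image"][180:240,315:375],None,fx=6,fy=6,interpolation=cv2.INTER_CUBIC))
    cv2.imwrite(f"pics/{name}_w.png",env.snapshot("wrist")["image"][180:380,200:480])
E
python3 - <<'E'
from stroke import *
o=stroke(.050,.0405,-.009)
env.servo_line(whl(.050,.0,40),vel=.1); look("j")
E
```

```text
[(-9.6, -1.04), (-10.2, -0.19), (-10.8, -0.28), (-11.4, -0.19), (-12.0, 0.6), (-12.6, -0.45), (-13.2, -0.09), (-13.8, -0.47), (-14.4, 8.27)]
10.7 1.4 | 12.7 -0.1 | 17.1 0.4 | 19.5 1.8 | 32.8083
```

View pics/j_w.png

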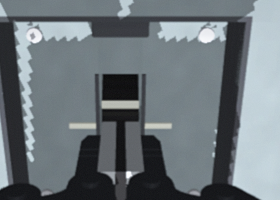

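View pics/j_s.png

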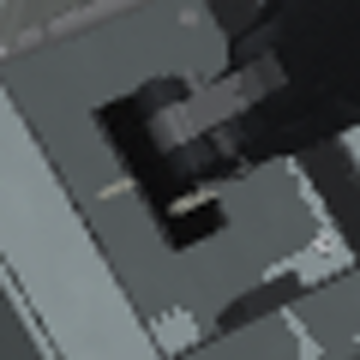

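```bash
cat >> stroke.py <<'E'
def angles():
    s=wristcam(env)
    for k in range(-4,3):
        t=k*np.pi/12; r=.0443-.028*np.sin(t); o=-.040+.028*np.cos(t)
        print(k,proj(s,[w(HB+r*UB+o*NB)])[0].round(1),end=' ')
    print('bar',proj(s,[w(HB+.0443*UB-.024*NB+[0,.016,0])])[0].round(1))
    im=s["image"]; col=im[225:330,315:328].astype(float).min(2).mean(1); 
    ys=np.where(col>110)[0]+225; print('line rows',ys)
E
python3 - <<'E'
from stroke import *
angles()
E
```

```text
-4 [318.8 251.4] -3 [318.8 267.2] -2 [318.8 285. ] -1 [318.8 303.3] 0 [318.8 320.2] 1 [318.9 334. ] 2 [318.9 343.7] bar [356. 305.]
line rows [225 226 227 228 229 230 231 232 233 234 235 236 237 238 239 240 241 242
 243 244 245 246 247 248 249 250 251 280 281 282 283 284 285 286 287]
```

```bash
python3 - <<'E'
from stroke import *
o=stroke(.050,.0405,-.0125,fmax=3)
env.servo_line(whl(.050,.0,40),vel=.12); env.hold(.1); angles()
E
```

```text
[(-13.1, 0.22), (-13.7, 0.07), (-14.3, 6.81)]
10.0 1.0 | 12.7 1.2 | 16.1 0.5 | 18.3 1.2 | 35.575
-4 [318.8 251.5] -3 [318.7 267.2] -2 [318.7 285.1] -1 [318.8 303.4] 0 [318.8 320.2] 1 [318.8 334.1] 2 [318.9 343.8] bar [356.  305.1]
line rows [225 226 227 228 229 230 231 232 233 234 235 236 237 238 239 240 241 242
 243 244 245 246 247 248 249 250 251 298 299 300 301]
```

```bash
python3 - <<'E'
from stroke import *
o=stroke(.050,.0405,-.0125,fmax=3)
env.servo_line(whl(.075,.03,40),vel=.12); env.hold(.1); angles(); look("k")
cv2.imwrite("pics/k_full.png",env.snapshot("side")["image"]);print(env.get_time_s())
E
```

```text
[(-13.1, 1.0), (-13.7, 0.69), (-14.3, 6.96)]
10.1 1.3 | 12.3 0.7 | 16.3 0.0 | 18.0 1.1 | 38.3167
-4 [319.2 272.9] -3 [319.2 286.2] -2 [319.2 301.1] -1 [319.2 316.1] 0 [319.2 329.8] 1 [319.3 341.1] 2 [319.3 348.9] bar [350.2 316.7]
line rows [225 226 227 228 229 230 231 248 249 250 251 252 253 254 255 256 257 258
 259 260 261 262 263 264 265 266 267 268 269 270 271 272]
39.2
```

View pics/k_w.png

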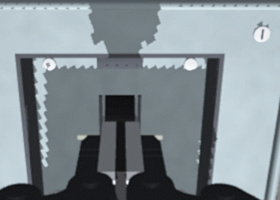

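View pics/k_s.png

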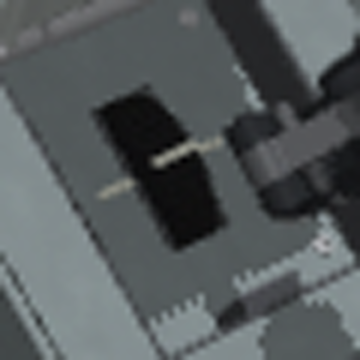

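View pics/k_full.png

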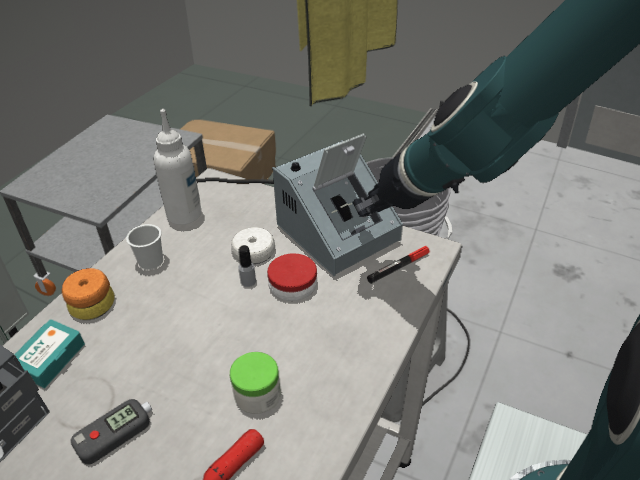

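```bash
python3 - <<'E'
from stroke import *
env.servo_line(whl(.075,.07,40),vel=.15)
s=env.snapshot("side"); 
for k in (-2,-1,0,1):
    t=k*np.pi/12; r=.0443-.028*np.sin(t); o=-.040+.028*np.cos(t)
    print(k,((proj(s,[w(HB+r*UB+o*NB)])[0]-[315,180])*6).round(0))
for y in (.018,-.018): print('bar',((proj(s,[w(HB+.0443*UB-.024*NB+[0,y,0])])[0]-[315,180])*6).round(0))
cv2.imwrite("pics/l.png",cv2.resize(s["image"][170:270,300:420],None,fx=5,fy=5,interpolation=cv2.INTER_CUBIC))
cv2.imwrite("pics/l_w.png",env.snapshot("wrist")["image"]); print(env.get_time_s(),env.get_force())
E
```

```text
-2 [193. 195.]
-1 [185. 171.]
0 [173. 148.]
1 [159. 128.]
bar [108. 187.]
bar [207. 141.]
39.7167 [ 0.6659473  -0.01635966 -0.48515173]
```

View pics/l_w.png

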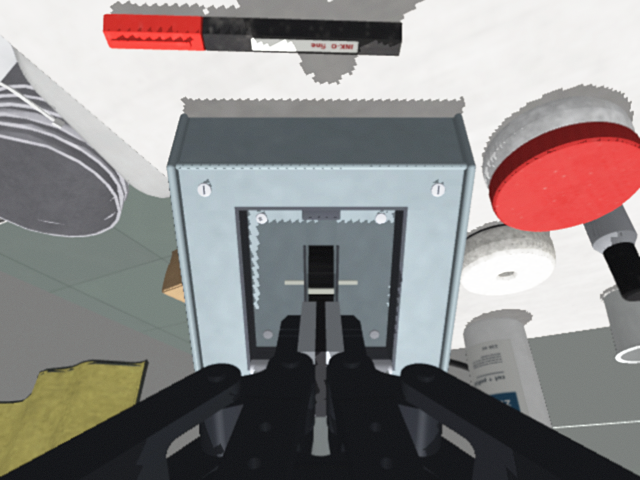

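View pics/l.png

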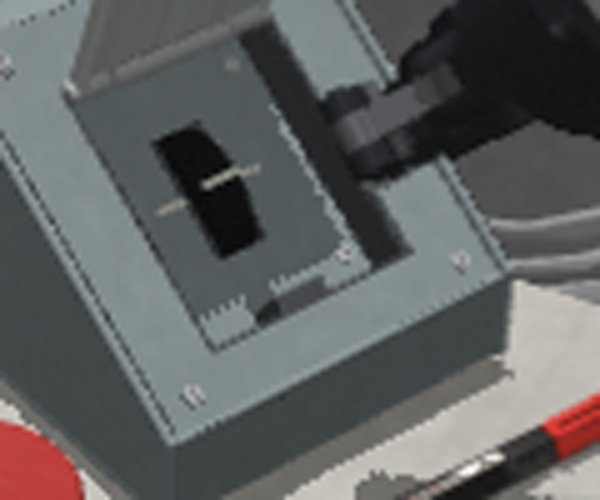

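```bash
python3 - <<'E'
from stroke import *
angles()
s=env.snapshot("side")
for th in (1.6,1.7,1.83):
    a=np.radians(125)-th;u=np.array([np.cos(a+np.pi/2),0,np.sin(a+np.pi/2)]);n=np.array([np.cos(a),0,np.sin(a)])
    print(th,[proj(s,[w(HB+.096*u+.004*n+[0,y,0])])[0].round(1) for y in (.0405,-.0405)])
cv2.imwrite("pics/m.png",cv2.resize(s["image"][120:200,300:400],None,fx=6,fy=6,interpolation=cv2.INTER_CUBIC))
E
```

```text
-4 [319.3 244.5] -3 [319.3 255.4] -2 [319.3 267.7] -1 [319.3 280.5] 0 [319.3 292.4] 1 [319.4 302.5] 2 [319.4 310. ] bar [345.8 282.9]
line rows [225 226 227 228 229 230 231 232 233 234 235 236 237 238 239 240 241 242
 243 244 289 290 291 292 293]
1.6 [array([331.9, 158.8]), array([372.5, 142.2])]
1.7 [array([328.6, 153.9]), array([369.2, 137.5])]
1.83 [array([324. , 148.2]), array([364.6, 132.2])]
```

View pics/m.png

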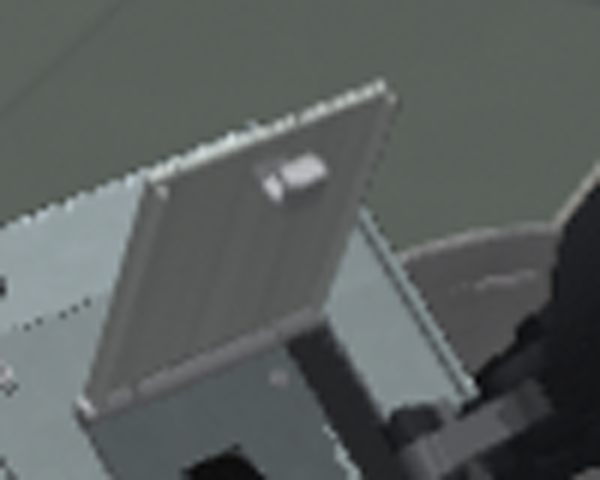

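```bash
python3 - <<'E'
from rig import env
print(env.finish_job(),env.get_time_s())
E
```

```text
the job is handed in; nothing more can be done
the job is handed in; nothing more can be done
```

I opened the cover, rolled the wheel three clicks away from the robot and handed the job in at about 40 s. I got no verdict back.

- **Cover:** I pressed near the ribs with the closed fingertips until the force dropped from 4.4 to 2.3 N. I then eased the cover up at about 0.3 rad/s to 1.58 rad and backed off slowly while it rose the rest of the way. I did not measure its speed over that last part. In the last side picture its top corners lie within about 1.5 px of where they should be at 1.83 rad.
- **Wheel:** I made three friction strokes, one click each, leaning the tool back 40° with the jaws across the box. The white line ended at row 291 in the wrist picture, where click 0 should be at 292.4 and click -1 at 280.5. In the side view it is also closest to click 0, about a quarter of a click off.
- **Failed first try:** With the tool leaning back 35° and the jaws along the slope, a gripper knuckle pressed on the inside of the open cover at up to about 18 N, below the 40 N limit. The wheel did not turn, so I backed out and turned the gripper.
- **Higher than planned:** The force on the wheel reached about 19 N during a stroke, where I had aimed for 4.
- **Surroundings:** The marker, pad, tin and bottle look unmoved in the later pictures, but I did not measure their positions again. Before handing in, the arm was clear of the box and the force reading was down to noise.

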